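# Feel out the shelf gap with a tapered feeler and lock it

## Robot

A 6-joint arm with a two-finger parallel gripper is mounted at the origin on the work surface. World frame = base frame: x ahead of the robot, y to its left, z up, the work surface at z = 0. Lengths are in mm, angles in rad, forces in N, time in s.
With the tool pointing down it reaches from about 300 to 775 mm from the base axis. Payload 14.6 kg.
Tool frame: the origin (TCP) lies midway between the tips of the shut fingers; the grasp point (between the pads) lies 19 mm behind it (manip.grip_depth is the distance from the TCP to the grasp point, in mm); x points along the fingers, y is the direction in which the jaws open and shut, and the axes are right-handed (so a half turn about x gives the same grasp; the last joint's range is limited). The gripper opens to 94 mm and grips with 3 to 60 N. Pads are 16 mm wide; open, the fingers measure 119 mm over their backs; the gripper's body (75 mm by 177 mm) begins 78 mm behind the grasp point.
Start: joints at [1.129, 0.3, 1.521, -0, 1.321, -0.067], TCP at [201.344, 511.81, 205.446] pointing down, gripper open.
Joint ranges: [-3.03, 3.03], [-0.79, 2.21], [0.23, 2.52], [-1.04, 4.18], [0, 3.07], [-2.55, 2.55]. Speed limits (rad/s): [2.22, 2.22, 2.57, 3.14, 3.14, 3.14].

## Interface

Orientations are given as [roll, pitch, yaw] about the fixed x, y, z axes, in that order (R = Rz(yaw) Ry(pitch) Rx(roll)).
In Python, from cell import readout, cams, ticket, manip gives the robot as it stands. The module is installed in compiled form; this text tells all that it offers.
- The arm moves only by the tool apply_moves, never from a script. Its argument "plan" is one flat list of numbers, 7 for each row, row after row: the turn, a rotation vector about the tool's x, y, z in rad, then the shift along the tool's x, y, z in m, then the opening in per cent of the stroke, from 0 (shut) to 100 (fully open). In form: [wx, wy, wz, x, y, z, fingers, wx, wy, wz, x, y, z, fingers, ...]. A call has 1 to 5 rows; each row shifts and turns the commanded pose from where the row before left it, along the tool's axes as they then stand; what a row does not reach is not made up. A row lasts 1/8 s, in which the tool goes at most 62.5 mm and 10.7 degrees, less where a joint would pass 70% of its speed; a pose out of reach is approached as far as the arm can. A call with a gripper value outside its range is refused whole. The fingers move at their own pace and stop on an object; "force" is the grip in N (left out, the last holds). Time passes only in rows, so rows that do not move let the fingers close. It gives the time, the measured TCP pose, the force and the opening at its end, in the units of the state.
- readout.read_state(): the state, without advancing time (a new reading comes with each control period).
- cams.camera(name): name is "scene" or "top"; returns a dict with "image" (384x512x3 uint8, red, green, blue), "fovy" (degrees; the focal length in pixels is half the picture's height over the tangent of half this angle, whatever the lens; pixels are square), "cx", "cy" (the principal point, pixels), "position" and "orientation" of the camera in the world. Camera axes: x right, y down, z forward; pixel columns grow to the right and rows downward; lengths in mm; the calibration is good to about 2 mm. A picture is of the moment at which its call begins. There is no depth.
- ticket.sign_off(): hands the job in, once; it reports no verdict.
The state is a dict: "clock": time; "joints": joint angles; "qd": joint speeds; "effort": joint torques, N m; "eef_pos": TCP position; "eef_rot": TCP orientation; "wrist_force": force on the tool from outside, world axes, zero at the start; "moment": the same for the moment, N m; "finger_gap": finger opening in mm.
Only numpy, scipy, OpenCV 4.12 (cv2) and the standard library are available. Lean on these libraries where they do the work, as an engineer would, in place of code of your own. Each camera call takes 0.05 s, during which the arm holds its last target.

## Task

Take the blue-handled tapered feeler from its wooden stand and slide it, point down, into the gap between the cedar rail and the white sprung panel until you feel it drag with about 8 N; never force it. Let go so that it stays standing snugly in the gap, and only then swing the red-knobbed lock lever fully over to its other side. Leave the other kitchen things where they are.

Things in the scene. Friction and masses are not known exactly. Their poses are not given: they have to be found in the camera images.
- gauge_grip (a point): Centre of the tapered feeler's blue handle, 26 (x) x 30 (y) x 60 mm (z, up). Whole feeler 150 g. It starts standing point down in the stand, the handle's underside resting on the stand's top: lift it straight up at least 100 mm to clear. Grip it near this point, with fingertips no lower than the handle's underside.
- gauge: The feeler; origin at the blade's tip, 125 mm below the handle's centre, same axes. Steel blade 95 mm long, 20 mm wide (y). The face on its +x side is flat and upright, at x = 7 mm; the other face slopes, so the blade is 2 mm thick at the tip and 1 mm thicker for every 8 mm up, to 13.9 mm under the handle.
- stand: Pale wooden block fixed to the table, 60 (x) x 70 (y) x 115 mm high, origin under its centre, with a pocket 19 x 25 mm in its top where the feeler stands (same axes as the feeler).
- frame: Cedar shelf-end frame fixed to the table, origin at its underside below the rail's gap face. The rail fills x 0 to 30, y -150 to 50 mm, top 120 mm up. The white panel faces it from -x over the same length, top 110 mm up; a batten 73 mm high stands behind it. Base board x -75 to 40, y -160 to 160 mm, 18 mm thick. It carries panel and lock lever.
- gap (a point): Point on the rail's top edge, gap side (120 mm up), at the best place for the feeler; 50 mm either way along the gap also does. Axes as the frame: x from the gap into the rail, y along the gap, z up. Put the feeler in with its flat +x face towards the rail; laying that face on the rail's upper 10 mm, above the panel, before going down finds the true position.
- gap_mid (a point): Point on the rail's gap face 60 mm below the top edge. The panel's top 6 mm slope as a lead-in, so the gap proper runs from 104 to 20 mm up. Its width at rest is 4.5 to 9 mm, different each time and not told. The panel yields towards -x (at most 9 mm) against springs of about 5 N per mm: drag grows gradually with depth, and the feeler stays wedged when let go.
- lock (a joint): Angle of the lock lever in rad: near 0 it leans towards the frame's -x, at 1.0 (its stop) it is fully over towards the frame's +x. It turns about an axis along the frame's y with little friction and stays where it is left.
- lock_tip (a point): Centre of the lever's red ball (diameter 26 mm), on an 80 mm steel arm; the pivot is 40 mm above the table at frame x = -10, y = 115 mm. The ball moves up to 77 mm towards the frame's +x. It can be pushed over with a light touch (1 to 2 N).
- jar_mid (a point): Middle of the closed clip-lid glass jar, 96 mm wide, 146 mm high; leave alone.
- cup_mid (a point): Middle of the white ceramic cup, 80 mm wide, 85 mm high, with a handle; leave alone.
- lid_mid (a point): Middle of the green silicone lid, 90 mm wide, 21 mm high with its knob; leave alone.
- mate_mid (a point): Middle of the wooden mate cup, 72 mm wide, 90 mm high; leave alone.
- straw_mid (a point): Middle of the steel mate straw, 190 mm long, lying flat along its x; leave alone.
- spoon_grip (a point): Handle of a spoon lying flat along its x; leave alone.
There are look-alikes about, which are no part of the job. What is shaped like the gauge but green, orange or turquoise is not meant.

How it is judged (in metres and radians):
On the way, in this order (a step that is already met when the one before it is completed fails the run):
1. the feeler has been let go, wedged upright and snug in the gap between rail and panel (contact force between gauge and frame between 8 and 20 N and z of gauge_grip in the frame of gap below 0.095 m and x of gauge_grip in the frame of gap between -0.016 and 0.006 m and angle between gauge_grip's own z axis and vertical below 0.2 rad and y of gauge_grip in the frame of gap between -0.06 and 0.06 m and contact force between the fingers and gauge below 0.1 N), for 0.3 s.
2. the lock lever has been swung fully over (value of joint lock above 0.9 rad), for 0.2 s.
At the end, for the whole second after the job is handed in: The feeler stands released and upright (within 0.2 rad) in the gap, at rest, wedged so that rail and panel together press it with 8 to 20 N (a push of about 5 to 13 N); the lock lever is at 0.9 rad or more, other things within 20 mm of their starts (all of step 1 and value of joint lock above 0.9 rad and linear speed of gauge below 0.02 m/s); the robot touches nothing.
It fails at once if the feeler is forced: rail and panel press it with over 34 N in all (contact force between gauge and frame above 34 N).
It fails at once if one of the other kitchen things is moved more than 20 mm (distance of any of jar_mid, cup_mid, lid_mid, mate_mid, straw_mid, spoon_grip from where it was at the start of the episode above 0.02 m).
It also fails if it takes over 54 s, if anything falls off the work surface, if the arm or the gripper's body presses on something with over 40 N, if the wrist force passes 120 N, or if a joint passes its speed limit or range.

## Working session

There is one attempt and no reset: what is moved stays moved. The work goes in short steps, Python scripts to look and compute and a tool call to move; the robot and the scene stay as the last step left them, time stands still between calls to the robot, and variables do not carry over. Pictures are saved under pics/ and viewed, and the job is handed in when it is done.

Besides the shell and the picture viewer there is one more tool, called as name(argument=value, ...) on one line, values as JSON. apply_moves: Moves the arm, as the interface text tells. Its arguments: {"type":"object","properties":{"plan":{"type":"array","items":{"type":"number"}},"force":{"type":"number"}},"required":["plan"]}

```bash
mkdir -p pics
cat > h.py <<'E'
import numpy as np, cv2, json
from scipy.spatial.transform import Rotation as R
from cell import readout, cams, ticket, manip
def snap(n,fn):
    c=cams.camera(n); cv2.imwrite('pics/'+fn+'.png',c['image'][:,:,::-1]); np.save('pics/'+fn+'.npy',np.array([c],dtype=object),allow_pickle=True); return c
def load(fn): return np.load('pics/'+fn+'.npy',allow_pickle=True)[0]
def crop(c,x0,y0,x1,y1,s,fn):
    im=c['image'][y0:y1,x0:x1,::-1]; cv2.imwrite('pics/'+fn+'.png',cv2.resize(im,None,fx=s,fy=s,interpolation=cv2.INTER_CUBIC))
E
python3 - <<'E'
from h import *
for n in('scene','top'):
    c=snap(n,n+'0'); print({k:v for k,v in c.items() if k!='image'})
print(readout.read_state(), manip.grip_depth)
E
```

```text
{'fovy': 52.34576745136363, 'cx': 258.77981060865517, 'cy': 198.92096079796687, 'position': array([1235.16408788,  321.38235274,  826.46693223]), 'orientation': array([-2.28258124,  0.0039607 ,  1.96915191])}
{'fovy': 43.6020453219047, 'cx': 258.72535421664384, 'cy': 184.66032995410842, 'position': array([ 155.13086759,   28.41549202, 1430.89944665]), 'orientation': array([-2.92250817e+00,  2.19868549e-03, -1.61505625e+00])}
{'clock': 0.1, 'joints': array([ 1.12938621e+00,  3.00418966e-01,  1.52153763e+00,  1.21115300e-05,
        1.32070691e+00, -6.66052728e-02]), 'qd': array([ 0.00058716, -0.00051439, -0.0037957 ,  0.00215658,  0.00034208,
        0.00022949]), 'effort': array([ 2.98227515e-04, -5.32640183e+01, -3.53288305e+01,  7.09050894e-02,
        2.35149404e-02, -8.94491478e-06]), 'eef_pos': array([201.24727513, 511.59487809, 204.93330992]), 'eef_rot': array([-1.64835653,  1.56972542, -2.02316438]), 'wrist_force': array([ 0.49679092, -0.11110189,  0.49802587]), 'moment': array([0.01975629, 0.01530341, 0.04764248]), 'finger_gap': 94.27349022219397} 18.8
```

View pics/scene0.png

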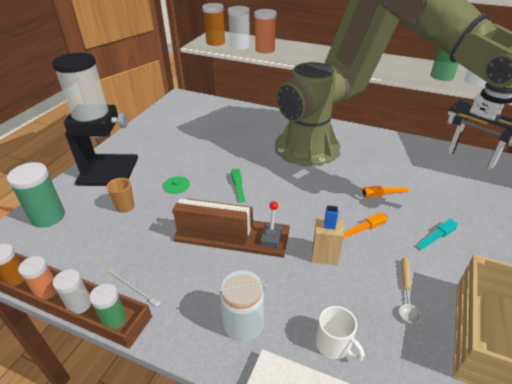

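View pics/top0.png

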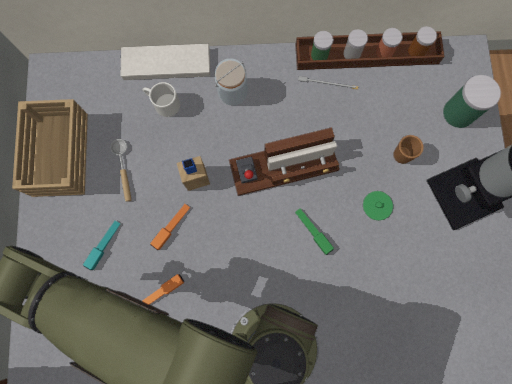

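The blue handle in the stand is at scene (331,216) and top (190,166). The look-alikes lie flat on the table, in scene pixels: green (238,185), orange (365,225) and (385,190), turquoise (438,235). Only the blue one stands in the wooden block. Next I'll check it in close crops.

Run:
```python
from h import *
s=load('scene0');t=load('top0')
crop(s,160,190,360,280,4,'c1'); crop(t,160,120,350,200,4,'c2'); crop(s,300,195,360,275,7,'c3'); crop(t,165,145,225,200,10,'c4')
```

```text
(no output)
```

View pics/c1.png

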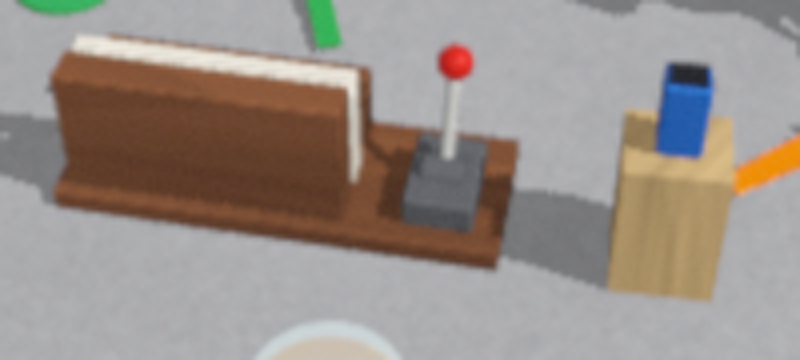

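View pics/c2.png

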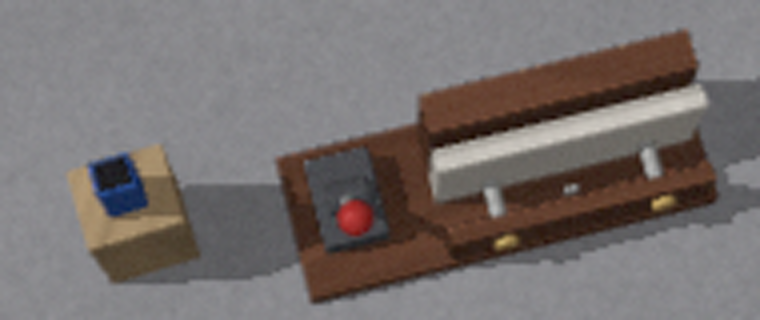

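View pics/c3.png

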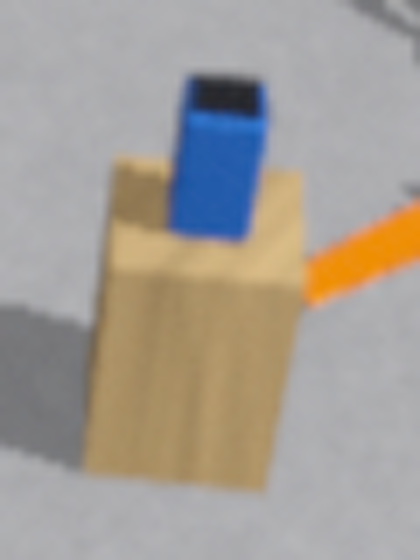

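View pics/c4.png

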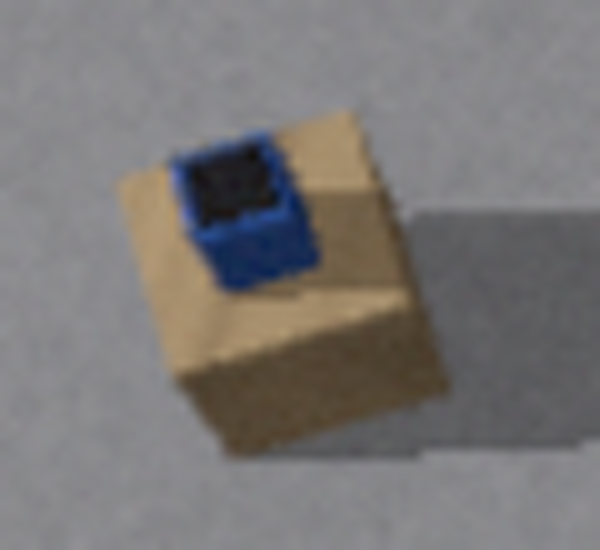

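The feeler is blue, stands in the pale block and is the only one upright, so the choice holds. Next I'll enlarge the frame corners for a fit.

Run:
```python
from h import *
s=load('scene0');t=load('top0')
crop(s,165,195,265,265,8,'d1'); crop(s,235,195,335,265,8,'d2'); crop(t,222,130,290,205,8,'d3'); crop(t,270,120,345,195,8,'d4')
```

```text
(no output)
```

View pics/d1.png

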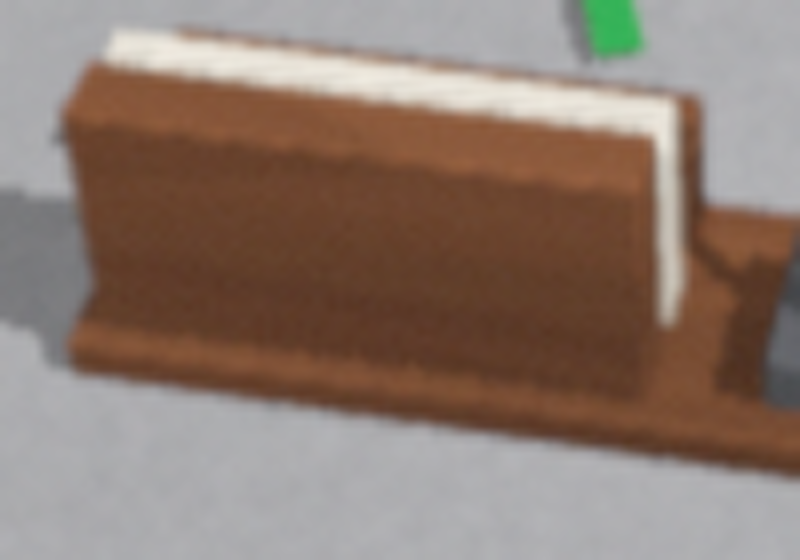

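View pics/d2.png

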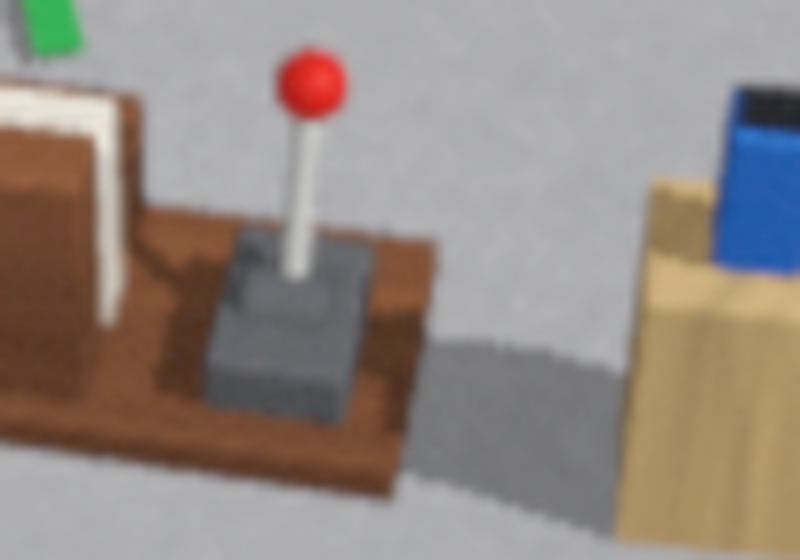

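View pics/d3.png

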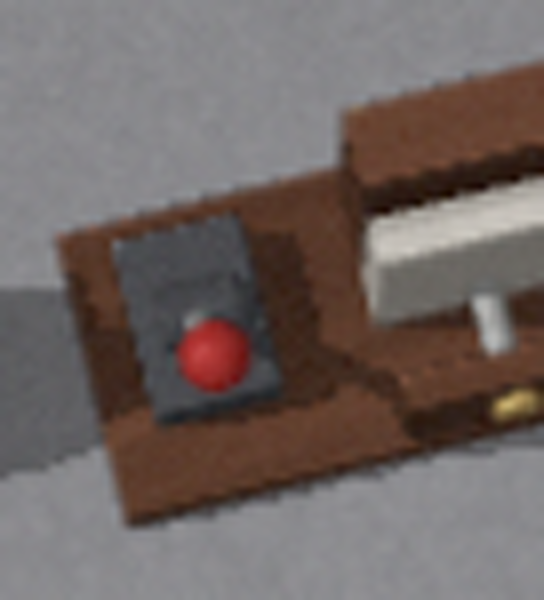

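View pics/d4.png

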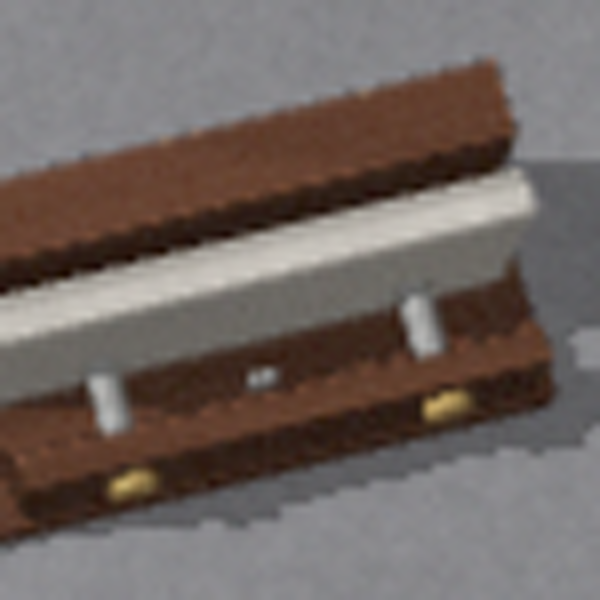

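```bash
cat >> h.py <<'E'
from scipy.optimize import least_squares
def proj(c,P):
    r=R.from_euler('xyz',c['orientation']).as_matrix(); f=192/np.tan(np.radians(c['fovy']/2))
    q=(np.atleast_2d(P)-c['position'])@r; return np.c_[c['cx']+f*q[:,0]/q[:,2],c['cy']+f*q[:,1]/q[:,2]]
def un(off,s,p): return np.array(off)+(np.array(p)+.5)/s-.5
def fit(obs,x0):
    # obs: (cam, pix, local)
    def place(x,l): 
        cs,sn=np.cos(x[2]),np.sin(x[2]); return np.array([x[0]+cs*l[0]-sn*l[1],x[1]+sn*l[0]+cs*l[1],l[2]])
    f=lambda x:np.concatenate([(proj(c,place(x,l))[0]-p) for c,p,l in obs])
    r=least_squares(f,x0,loss='soft_l1'); return r.x,f(r.x).reshape(-1,2)
def tri(obs):
    f=lambda x:np.concatenate([proj(c,x)[0]-p for c,p in obs])
    r=least_squares(f,[400,200,100]); return r.x,r.fun
E
python3 - <<'E'
from h import *
np.set_printoptions(precision=2,suppress=True)
s=load('scene0');t=load('top0')
d1=lambda p:un((165,195),8,p);d2=lambda p:un((235,195),8,p);d3=lambda p:un((222,130),8,p);d4=lambda p:un((270,120),8,p)
c3=lambda p:un((300,195),7,p);c4=lambda p:un((165,145),10,p)
F=[(t,d3((345,112)),(30,50,120)),(t,d3((360,188)),(0,50,120)),(t,d3((62,237)),(40,160,18)),(t,d4((495,60)),(30,-150,120)),(t,d4((513,128)),(0,-150,120)),
(s,d1((72,118)),(30,-150,120)),(s,d1((95,62)),(0,-150,120)),(s,d1((645,190)),(30,50,120)),(s,d1((655,138)),(0,50,120)),(s,d2((435,240)),(-75,160,18)),(s,d2((398,458)),(40,160,18))]
for y0 in([400,0,0],): 
  for sub in (F,F[:5],F[5:]):
    x,r=fit(sub,y0);print('frame',x)
  x,r=fit(F,y0);print(r)
S=[(t,c4(p),l+(115,)) for p,l in [((120,183),(30,35)),((350,110),(30,-35)),((410,295),(-30,-35)),((180,375),(-30,35))]]+[(s,c3(p),l+(115,)) for p,l in [((117,158),(-30,-35)),((303,175),(-30,35)),((298,287),(30,35)),((97,270),(30,-35))]]
x,r=fit(S,[400,150,0]);print('stand',x,'\n',r)
G=[(t,c4(p),l+(175,)) for p,l in [((172,160),(13,15)),((275,133),(13,-15)),((300,205),(-13,-15)),((195,230),(-13,15))]]+[(s,c3(p),l+(175,)) for p,l in [((188,75),(-13,-15)),((268,80),(-13,15)),((268,122),(13,15)),((183,112),(13,-15))]]
x,r=fit(G,[400,150,0]);print('handle',x,'\n',r)
print('ball',tri([(s,d2((313,83))),(t,d3((213,355)))]))
e=readout.read_state()['eef_rot'];print(R.from_euler('xyz',e).as_matrix())
E
```

```text
frame [548.21 -57.66 -75.18]
frame [547.8  -57.93 -81.47]
frame [548.93 -57.23   0.22]
[[-0.54 -0.25]
 [ 0.31  0.03]
 [-1.13  0.02]
 [-0.08 -0.84]
 [ 0.69  0.28]
 [-1.39 -0.22]
 [-0.46 -0.44]
 [-0.31 -0.04]
 [ 0.78 -1.16]
 [ 0.8  -0.82]
 [ 0.22  0.99]]
stand [504.32 207.33   0.26] 
 [[-0.1  -0.91]
 [ 0.63 -0.66]
 [ 0.4   0.37]
 [-0.53 -0.44]
 [-0.55 -0.56]
 [-0.32 -0.48]
 [ 0.86 -0.11]
 [ 1.56 -0.42]]
handle [503.74 207.44   0.24] 
 [[-0.28 -0.66]
 [ 0.11 -0.98]
 [ 0.05  0.7 ]
 [-0.19  1.25]
 [-0.52 -0.92]
 [ 0.15 -0.44]
 [ 0.11  0.55]
 [-0.09  0.73]]
ball (array([481.06,  46.07, 112.68]), array([ 0.23,  0.03,  0.23, -0.08]))
[[-0.    0.37  0.93]
 [-0.    0.93 -0.37]
 [-1.   -0.   -0.  ]]
```

apply_moves(plan=[0.16, 0, 0, -0.006, 0, 0, 100, 0.16, 0, 0, -0.006, 0, 0, 100, 0.16, 0, 0, -0.006, 0, 0, 100, 0.16, 0, 0, -0.006, 0, 0, 100, 0.16, 0, 0, -0.006, 0, 0, 100], force=20)

```text
clock: 0.72
eef_pos: [201.3, 511.7, 235.3]
eef_rot: [-0.849, 1.57, -2.029]
wrist_force: [-0.3, -0.4, -0.3]
finger_gap: 93.9
```

```bash
cat >> h.py <<'E'
def go(target,ang=None):
    """needed shift in tool axes (m) to world target mm; ang = wanted world angle of tool y; and turn about tool x"""
    st=readout.read_state(); M=R.from_euler('xyz',st['eef_rot']).as_matrix()
    a=np.arctan2(M[1,1],M[0,1]); print('t',st['clock'],'pos',np.round(st['eef_pos'],2),'yang',round(a,4),'tilt',np.round(M[2],4),'F',np.round(st['wrist_force'],2),'gap',round(st['finger_gap'],2),'j',np.round(st['joints'],2))
    if target is not None: print('shift m (tool)',np.round(M.T@(np.array(target)-st['eef_pos'])/1000,4))
    if ang is not None: print('turn wx',round(a-ang,4))
E
python3 -c "
from h import *
go([503.8,207.4,235],0.24)"
```

```text
t 0.725 pos [201.29 511.68 235.31] yang 0.3907 tilt [-1.e+00 -5.e-04  4.e-04] F [-0.27 -0.41 -0.28] gap 93.88 j [1.13 0.28 1.48 0.   1.39 0.74]
shift m (tool) [0.0004 0.1638 0.3966]
turn wx 0.1507
```

apply_moves(plan=[0.15, 0, 0, 0, 0, 0, 100, 0, 0, 0, 0, 0.0246, 0.0408, 100, 0, 0, 0, 0, 0.0246, 0.0408, 100, 0, 0, 0, 0, 0.0246, 0.0408, 100, 0, 0, 0, 0, 0.0246, 0.0408, 100])

```text
clock: 1.35
eef_pos: [337.4, 376.2, 235.3]
eef_rot: [-0.994, 1.57, -2.319]
wrist_force: [-0.1, 0.5, -0.6]
finger_gap: 94.1
```

apply_moves(plan=[0, 0, 0, 0, 0.0246, 0.0408, 100, 0, 0, 0, 0, 0.0246, 0.0408, 100, 0, 0, 0, 0, 0.0246, 0.0408, 100, 0, 0, 0, 0, 0.0246, 0.0408, 100, 0, 0, 0, 0, 0, 0, 100])

```text
clock: 1.98
eef_pos: [473.1, 241.1, 234.8]
eef_rot: [-1.184, 1.57, -2.512]
wrist_force: [-1.3, 0.2, 1.0]
finger_gap: 93.7
```

```bash
python3 -c "
from h import *
go([503.8,207.4,128],0.24)"
```

```text
t 1.975 pos [473.06 241.15 234.84] yang 0.2426 tilt [-1.e+00 -1.e-03  4.e-04] F [-1.28  0.24  1.02] gap 93.71 j [ 0.4   0.24  1.53 -0.    1.37  0.16]
shift m (tool) [0.1068 0.0218 0.0401]
turn wx 0.0026
```

apply_moves(plan=[0, 0, 0, 0, 0.0218, 0.04, 100, 0, 0, 0, 0, 0, 0, 100])

```text
clock: 2.22
eef_pos: [503.1, 208.7, 235.0]
eef_rot: [-1.402, 1.57, -2.728]
wrist_force: [-0.4, 0.8, -0.6]
finger_gap: 93.8
```

```bash
python3 -c "
from h import *
go([503.8,207.4,128],0.24)
s=snap('scene','s1');snap('top','t1')
crop(s,290,130,400,280,4,'s1c')"
```

```text
t 2.225 pos [503.14 208.75 234.97] yang 0.2443 tilt [-1.e+00 -8.e-04  1.e-04] F [-0.35  0.84 -0.62] gap 93.78 j [ 0.33  0.27  1.49 -0.    1.38  0.08]
shift m (tool) [0.107  0.0004 0.0014]
turn wx 0.0043
```

View pics/s1c.png

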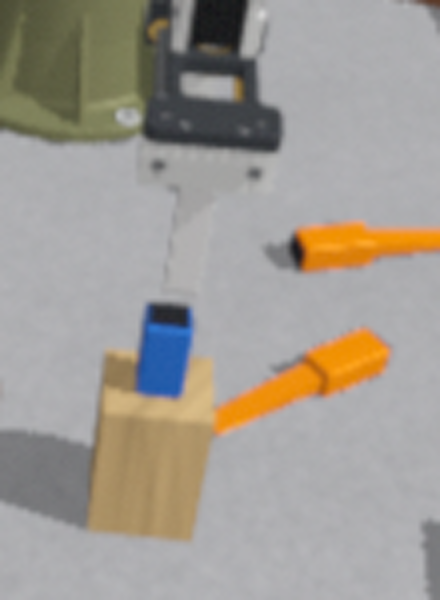

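The gripper is centred above the blue handle, which shows at crop (167,345). Its near finger is in line with the handle. Going down.

apply_moves(plan=[0, 0, 0, 0.03, 0.0002, 0.0007, 100, 0, 0, 0, 0.03, 0, 0, 100, 0, 0, 0, 0.03, 0, 0, 100, 0, 0, 0, 0.016, 0, 0, 100, 0, 0, 0, 0, 0, 0, 100])

```text
clock: 2.95
eef_pos: [502.3, 209.5, 129.0]
eef_rot: [-1.538, 1.569, -2.862]
wrist_force: [0.3, 0.9, 0.4]
finger_gap: 93.9
```

```bash
python3 -c "
from h import *
go([503.8,207.4,128],0.24)
s=snap('scene','s2')
crop(s,290,150,390,275,5,'s2c')"
```

```text
t 2.95 pos [502.33 209.54 129.03] yang 0.2468 tilt [-1.     -0.0014  0.    ] F [0.35 0.93 0.37] gap 93.88 j [0.33 0.36 1.62 0.   1.16 0.08]
shift m (tool) [0.001  0.0009 0.0024]
turn wx 0.0068
```

View pics/s2c.png

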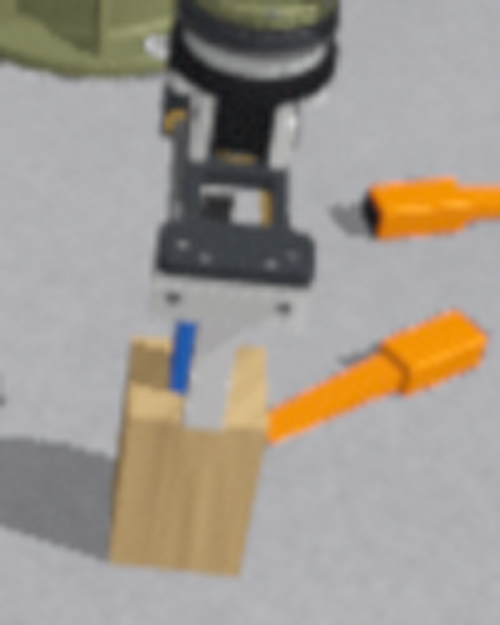

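apply_moves(plan=[0.005, 0, 0, 0, 0.0009, 0.0024, 100, 0, 0, 0, 0, 0, 0, 100])

```text
clock: 3.25
eef_pos: [504.8, 206.9, 130.3]
eef_rot: [1.659, 1.569, 0.328]
wrist_force: [0.5, 0.2, 0.4]
finger_gap: 94.1
```

apply_moves(plan=[0, 0, 0, 0, 0, 0, 45, 0, 0, 0, 0, 0, 0, 30, 0, 0, 0, 0, 0, 0, 20, 0, 0, 0, 0, 0, 0, 10, 0, 0, 0, 0, 0, 0, 10], force=25)

```text
clock: 3.88
eef_pos: [504.4, 206.9, 129.5]
eef_rot: [0.475, 1.571, -0.855]
wrist_force: [-0.1, 1.0, -1.0]
finger_gap: 47.8
```

```bash
python3 -c "
from h import *
go([503.8,207.4,240],0.24)"
```

```text
t 3.875 pos [504.43 206.93 129.46] yang 0.241 tilt [-1.  0.  0.] F [-0.07  1.01 -1.04] gap 47.77 j [ 0.32  0.36  1.62 -0.    1.16  0.08]
shift m (tool) [-0.1105 -0.0005 -0.0006]
turn wx 0.001
```

apply_moves(plan=[0, 0, 0, 0, 0, 0, 10, 0, 0, 0, 0, 0, 0, 10, 0, 0, 0, 0, 0, 0, 10, 0, 0, 0, 0, 0, 0, 10, 0, 0, 0, 0, 0, 0, 10])

```text
clock: 4.5
eef_pos: [504.5, 206.9, 129.5]
eef_rot: [1.62, 1.571, 0.291]
wrist_force: [1.4, -0.4, -0.7]
finger_gap: 25.9
```

```bash
python3 -c "
from h import *
go([503.8,207.4,240],0.24)"
```

```text
t 4.5 pos [504.45 206.94 129.46] yang 0.241 tilt [-1.e+00  1.e-04 -0.e+00] F [ 1.38 -0.36 -0.69] gap 25.87 j [ 0.32  0.36  1.62 -0.    1.16  0.08]
shift m (tool) [-0.1105 -0.0005 -0.0006]
turn wx 0.001
```

Gripped at 25.9 mm, which matches the 26 mm x size. Lifting.

apply_moves(plan=[0, 0, 0, -0.01, 0, 0, 10, 0, 0, 0, -0.03, 0, 0, 10, 0, 0, 0, -0.035, 0, 0, 10, 0, 0, 0, -0.04, 0, 0, 10, 0, 0, 0, -0.03, 0, 0, 10])

```text
clock: 5.12
eef_pos: [504.4, 206.9, 276.9]
eef_rot: [1.657, 1.569, 0.327]
wrist_force: [0.8, 0.0, -1.2]
finger_gap: 26.0
```

apply_moves(plan=[0, 0, 0, 0, 0, 0, 10, 0, 0, 0, 0, 0, 0, 10])

```text
clock: 5.38
eef_pos: [504.0, 206.8, 273.2]
eef_rot: [-1.496, 1.569, -2.826]
wrist_force: [0.4, -0.2, -1.6]
finger_gap: 25.7
```

```bash
python3 -c "
from h import *
go(None)
s=snap('scene','s3');t=snap('top','t3')
crop(s,290,100,390,240,5,'s3c');crop(t,150,80,240,200,6,'t3c')"
```

```text
t 5.375 pos [504.01 206.82 273.25] yang 0.241 tilt [-1.0e+00 -1.7e-03  1.0e-04] F [ 0.43 -0.19 -1.62] gap 25.69 j [0.32 0.25 1.43 0.   1.46 0.08]
```

View pics/s3c.png

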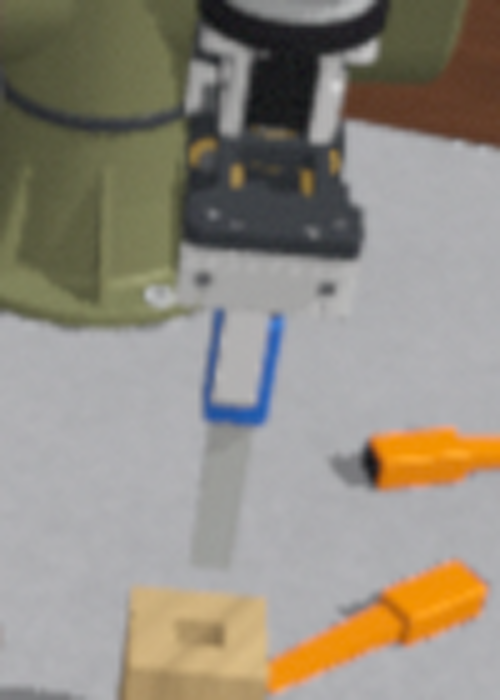

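View pics/t3c.png

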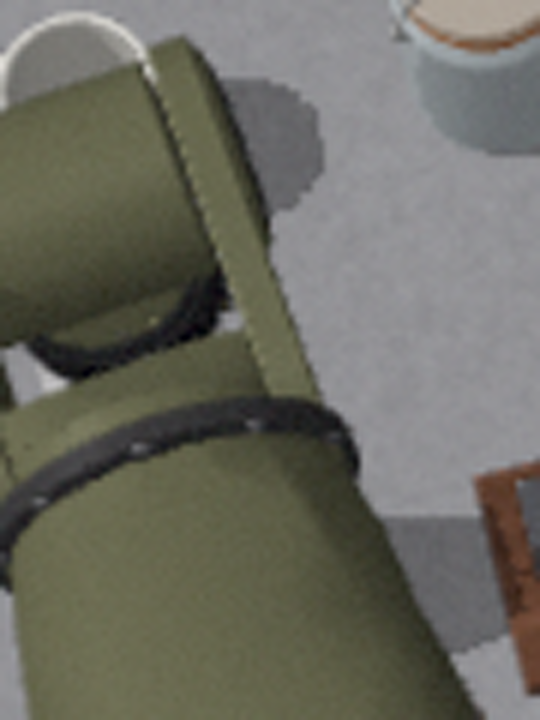

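```bash
python3 -c "
from h import *
s=load('s3')
x,y=504.0,206.8
u=np.array([np.cos(.241),np.sin(.241)]);v=np.array([-u[1],u[0]])
print('meas',un((290,100),5,(192,567)),un((290,100),5,(231,567)),'handle bottom',un((290,100),5,(205,415)),un((290,100),5,(268,420)))
for fx in (7,-5):
  print(fx,[proj(s,[*(np.array([x,y])+fx*u+k*v),273.2-129.46+20])[0].round(2) for k in(-10,10)], [proj(s,[*(np.array([x,y])+fx*u+k*v),273.2-129.46+114])[0].round(2) for k in(-10,10)])
print([proj(s,[*(np.array([x,y])+13*u+k*v),273.2-129.46+115])[0].round(2) for k in(-15,15)])
"
```

```text
meas [328. 213.] [335.8 213. ] handle bottom [330.6 182.6] [343.2 183.6]
7 [array([326.95, 213.22]), array([335.07, 214.05])] [array([331.38, 183.65]), array([340.07, 184.47])]
-5 [array([327.07, 210.  ]), array([335.12, 210.82])] [array([331.47, 180.51]), array([340.07, 181.31])]
[array([329.21, 184.71]), array([342.31, 185.94])]
```

The shape fits the flat face being on the +x side: the tip is 30 px below the handle's underside, against 28 predicted for flat +x and 25 if flipped. Carrying it over to above the gap.

```bash
python3 -c "
from h import *
t=load('top0')
print(proj(t,[*(np.array([548.2,-57.7])+np.array([.2163*50-.976*20,-50*.976-.216*20])),60]),'hole px 302.7 167')
go([544.4,-109.7,273],.218)"
```

```text
[[300.93672016 156.6775922 ]] hole px 302.7 167
t 5.475 pos [504.   206.81 273.03] yang 0.241 tilt [-1.0e+00 -2.3e-03  2.0e-04] F [ 0.28  0.46 -1.54] gap 25.88 j [0.32 0.25 1.43 0.   1.47 0.08]
shift m (tool) [ 2.00e-04 -3.63e-02  3.17e-01]
turn wx 0.023
```

apply_moves(plan=[0.023, 0, 0, 0, 0, 0.01, 10, 0, 0, 0, 0, 0, 0.03, 10, 0, 0, 0, 0, 0, 0.035, 10, 0, 0, 0, 0, 0, 0.035, 10, 0, 0, 0, 0, 0, 0.035, 10])

```text
clock: 6.1
eef_pos: [536.1, 63.7, 274.0]
eef_rot: [-1.648, 1.57, -3.002]
wrist_force: [0.3, -0.0, -0.7]
finger_gap: 25.9
```

```bash
python3 -c "
from h import *
go([544.4,-109.7,273],.218)"
```

```text
t 6.1 pos [536.06  63.7  274.02] yang 0.2168 tilt [-1.e+00 -6.e-04 -0.e+00] F [ 0.32 -0.03 -0.7 ] gap 25.91 j [ 0.05  0.23  1.45 -0.    1.46 -0.17]
shift m (tool) [ 0.001  -0.0291  0.1711]
turn wx -0.0012
```

apply_moves(plan=[0, 0, 0, 0, -0.006, 0.035, 10, 0, 0, 0, 0, -0.006, 0.035, 10, 0, 0, 0, 0, -0.006, 0.035, 10, 0, 0, 0, 0, -0.006, 0.035, 10, 0, 0, 0, 0, -0.005, 0.03, 10])

```text
clock: 6.72
eef_pos: [544.1, -108.7, 273.9]
eef_rot: [-1.894, 1.57, 3.034]
wrist_force: [0.1, 0.2, -2.1]
finger_gap: 25.7
```

apply_moves(plan=[0, 0, 0, 0.01, 0, 0, 10, 0, 0, 0, 0.01, 0, 0, 10, 0, 0, 0, 0, 0, 0, 10])

```text
clock: 7.1
eef_pos: [544.1, -106.0, 253.3]
eef_rot: [-2.066, 1.569, 2.865]
wrist_force: [0.2, -0.7, -1.2]
finger_gap: 25.9
```

```bash
python3 -c "
from h import *
go([544.4,-109.7,226],.218)
s=snap('scene','s4');t=snap('top','t4')
crop(s,160,140,290,260,6,'s4c');crop(t,220,80,350,200,6,'t4c')"
```

```text
t 7.1 pos [ 544.05 -106.01  253.3 ] yang 0.2187 tilt [-1.     -0.0018 -0.001 ] F [ 0.21 -0.66 -1.24] gap 25.93 j [-0.26  0.28  1.44  0.    1.43 -0.48]
shift m (tool) [ 0.0273 -0.0004  0.0037]
turn wx 0.0007
```

View pics/s4c.png

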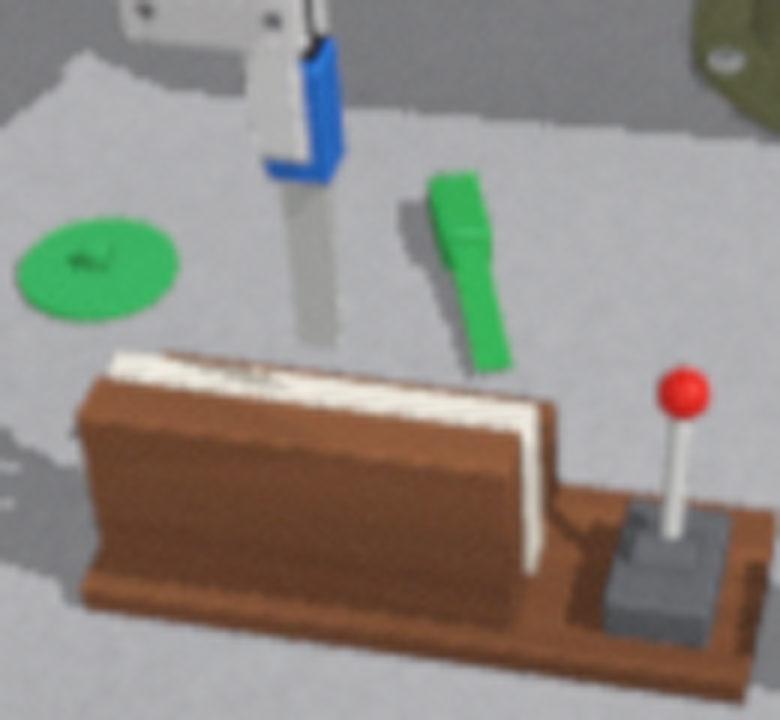

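View pics/t4c.png

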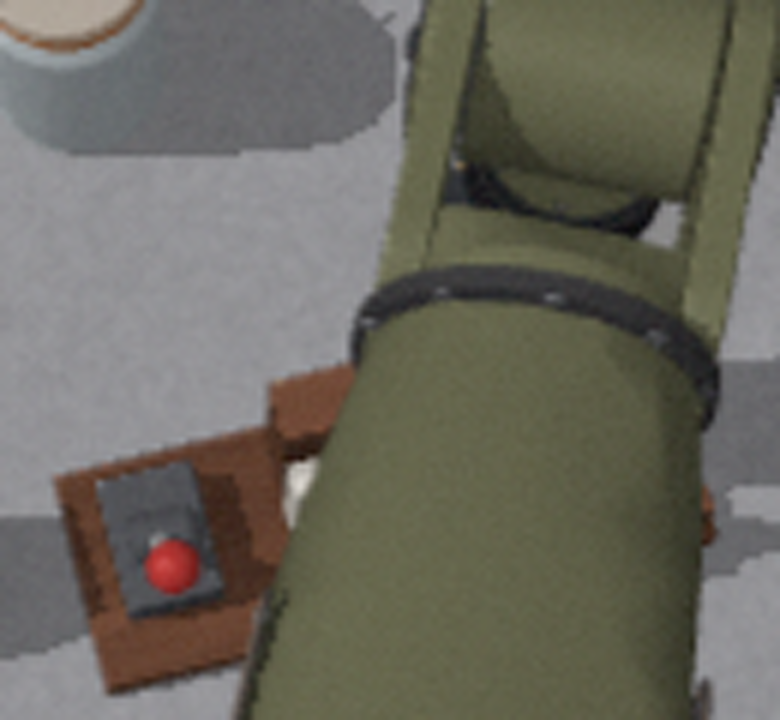

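The feeler (tip at crop (317,345)) hangs above the white panel and rail gap, clear of everything. I'll lower it until the tip is between panel top and rail top.

apply_moves(plan=[0, 0, 0, 0.014, 0, 0.002, 10, 0, 0, 0, 0.014, 0, 0.002, 10, 0, 0, 0, 0, 0, 0, 10, 0, 0, 0, 0, 0, 0, 10])

```text
clock: 7.7
eef_pos: [545.4, -110.8, 226.6]
eef_rot: [1.052, 1.571, -0.301]
wrist_force: [-0.1, 0.8, -1.8]
finger_gap: 25.9
```

```bash
python3 -c "
from h import *
go([544.4,-109.7,224.5],.218)"
```

```text
t 7.7 pos [ 545.41 -110.76  226.58] yang 0.218 tilt [-1.e+00  1.e-04  1.e-04] F [-0.08  0.81 -1.78] gap 25.94 j [-0.27  0.3   1.47 -0.    1.37 -0.48]
shift m (tool) [ 0.0021 -0.0008 -0.0013]
turn wx -0.0
```

apply_moves(plan=[0, 0, 0, 0.0025, 0.002, 0, 10, 0, 0, 0, 0, 0.001, 0, 10, 0, 0, 0, 0, 0.001, 0, 10])

```text
clock: 8.07
eef_pos: [549.3, -109.8, 224.0]
eef_rot: [1.009, 1.571, -0.344]
wrist_force: [-0.8, -0.0, -1.4]
finger_gap: 25.7
```

apply_moves(plan=[0, 0, 0, 0, 0.001, 0, 10, 0, 0, 0, 0, 0, 0, 10])

```text
clock: 8.32
eef_pos: [550.3, -109.6, 224.0]
eef_rot: [0.514, 1.571, -0.839]
wrist_force: [-0.4, -0.0, -0.9]
finger_gap: 25.8
```

apply_moves(plan=[0, 0, 0, 0, 0.001, 0, 10, 0, 0, 0, 0, 0, 0, 10])

```text
clock: 8.57
eef_pos: [551.2, -109.4, 223.9]
eef_rot: [3.007, 1.571, 1.655]
wrist_force: [-1.0, -0.1, -0.6]
finger_gap: 26.4
```

apply_moves(plan=[0, 0, 0, 0, 0.001, 0, 10, 0, 0, 0, 0, 0, 0, 10])

```text
clock: 8.82
eef_pos: [552.2, -109.2, 223.9]
eef_rot: [-1.456, 1.571, -2.809]
wrist_force: [1.0, -0.3, -1.3]
finger_gap: 25.8
```

apply_moves(plan=[0, 0, 0, 0, 0.001, 0, 10, 0, 0, 0, 0, 0, 0, 10])

```text
clock: 9.07
eef_pos: [553.2, -109.0, 223.9]
eef_rot: [-2.194, 1.571, 2.736]
wrist_force: [0.5, -0.6, -0.9]
finger_gap: 25.7
```

apply_moves(plan=[0, 0, 0, 0, 0.0007, 0, 10, 0, 0, 0, 0, 0, 0, 10])

```text
clock: 9.32
eef_pos: [553.8, -108.9, 223.9]
eef_rot: [0.524, 1.571, -0.829]
wrist_force: [-0.1, 0.1, -1.5]
finger_gap: 26.1
```

apply_moves(plan=[0, 0, 0, 0, 0.0007, 0, 10, 0, 0, 0, 0, 0, 0, 10])

```text
clock: 9.57
eef_pos: [554.3, -108.8, 223.9]
eef_rot: [-1.714, 1.57, -3.067]
wrist_force: [-2.9, -0.5, -0.7]
finger_gap: 25.8
```

apply_moves(plan=[0, 0, 0, 0, 0.0007, 0, 10, 0, 0, 0, 0, 0, 0, 10])

```text
clock: 9.82
eef_pos: [554.6, -108.7, 223.9]
eef_rot: [-1.658, 1.569, -3.011]
wrist_force: [-5.9, -0.5, 2.7]
finger_gap: 26.2
```

```bash
python3 -c "
from h import *
go(None)
s=snap('scene','s5')
crop(s,180,170,260,250,9,'s5c')"
```

```text
t 9.825 pos [ 554.57 -108.72  223.93] yang 0.2178 tilt [-1.0e+00 -1.9e-03 -2.0e-04] F [-5.9  -0.47  2.69] gap 26.16 j [-0.26  0.32  1.45 -0.    1.37 -0.48]
```

View pics/s5c.png

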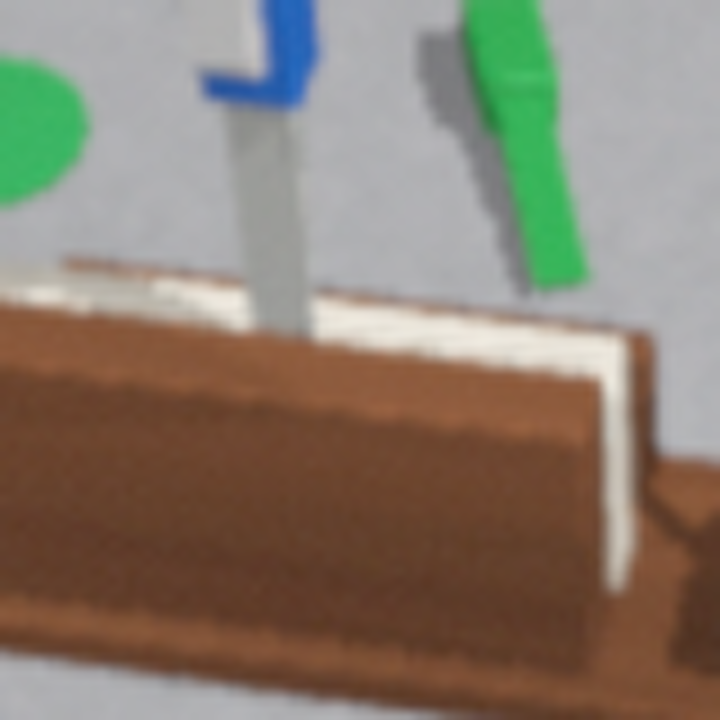

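Rail contact shows: the wrist x force grows from −2.9 to −5.9 N and the blade lies on the rail's top edge at crop (280,335). I'll ease back a little and go down.

apply_moves(plan=[0, 0, 0, 0, -0.0006, 0, 10, 0, 0, 0, 0.004, 0, 0, 10, 0, 0, 0, 0.005, 0, 0, 10, 0, 0, 0, 0.005, 0, 0, 10, 0, 0, 0, 0, 0, 0, 10])

```text
clock: 10.5
eef_pos: [554.3, -108.7, 209.3]
eef_rot: [-1.945, 1.57, 2.986]
wrist_force: [-3.3, -0.7, -3.1]
finger_gap: 25.8
```

```bash
python3 -c "
from h import *
go(None)"
```

```text
t 10.5 pos [ 554.32 -108.66  209.32] yang 0.218 tilt [-1.0e+00 -1.1e-03 -4.0e-04] F [-3.35 -0.73 -3.06] gap 25.78 j [-0.26  0.33  1.47 -0.    1.34 -0.48]
```

apply_moves(plan=[0, 0, 0, 0.004, 0, 0, 10, 0, 0, 0, 0.004, 0, 0, 10, 0, 0, 0, 0, 0, 0, 10])

```text
clock: 10.88
eef_pos: [554.3, -108.7, 201.6]
eef_rot: [-1.748, 1.57, -3.1]
wrist_force: [-4.1, -1.8, -3.2]
finger_gap: 25.9
```

apply_moves(plan=[0, 0, 0, 0.004, 0, 0, 10, 0, 0, 0, 0, 0, 0, 10])

```text
clock: 11.12
eef_pos: [554.3, -108.8, 197.8]
eef_rot: [-1.673, 1.57, -3.026]
wrist_force: [-4.4, -0.5, -1.7]
finger_gap: 25.9
```

apply_moves(plan=[0, 0, 0, 0.003, 0, 0, 10, 0, 0, 0, 0, 0, 0, 10])

```text
clock: 11.38
eef_pos: [554.3, -108.8, 194.9]
eef_rot: [-1.607, 1.57, -2.96]
wrist_force: [-5.6, -1.9, -0.1]
finger_gap: 26.2
```

apply_moves(plan=[0, 0, 0, 0.003, 0, 0, 10, 0, 0, 0, 0, 0, 0, 10])

```text
clock: 11.62
eef_pos: [554.3, -108.8, 191.9]
eef_rot: [-1.572, 1.57, -2.925]
wrist_force: [-5.8, -1.7, -0.1]
finger_gap: 25.8
```

apply_moves(plan=[0, 0, 0, 0.003, -0.0003, 0, 10, 0, 0, 0, 0, 0, 0, 10])

```text
clock: 11.88
eef_pos: [554.2, -108.8, 188.9]
eef_rot: [-1.457, 1.571, -2.81]
wrist_force: [-4.3, -1.9, -1.0]
finger_gap: 26.0
```

apply_moves(plan=[0, 0, 0, 0.003, 0, 0, 10, 0, 0, 0, 0, 0, 0, 10])

```text
clock: 12.12
eef_pos: [554.2, -108.8, 185.9]
eef_rot: [-1.485, 1.571, -2.838]
wrist_force: [-4.7, -0.8, -0.9]
finger_gap: 25.7
```

apply_moves(plan=[0, 0, 0, 0.003, 0, 0, 10, 0, 0, 0, 0, 0, 0, 10])

```text
clock: 12.38
eef_pos: [554.2, -108.8, 182.9]
eef_rot: [-1.653, 1.571, -3.006]
wrist_force: [-4.6, -1.1, -0.8]
finger_gap: 25.6
```

apply_moves(plan=[0, 0, 0, 0.003, 0, 0, 10, 0, 0, 0, 0, 0, 0, 10])

```text
clock: 12.62
eef_pos: [554.2, -108.8, 179.9]
eef_rot: [-1.642, 1.571, -2.995]
wrist_force: [-4.3, -0.4, -0.4]
finger_gap: 26.1
```

apply_moves(plan=[0, 0, 0, 0.003, -0.0002, 0, 10, 0, 0, 0, 0, 0, 0, 10])

```text
clock: 12.88
eef_pos: [554.2, -108.8, 176.9]
eef_rot: [1.63, 1.571, 0.277]
wrist_force: [-3.9, -0.7, -1.8]
finger_gap: 26.0
```

apply_moves(plan=[0, 0, 0, 0.003, 0, 0, 10, 0, 0, 0, 0, 0, 0, 10])

```text
clock: 13.12
eef_pos: [554.2, -108.8, 173.8]
eef_rot: [2.416, 1.571, 1.063]
wrist_force: [-3.5, -0.9, -1.4]
finger_gap: 25.6
```

apply_moves(plan=[0, 0, 0, 0.003, 0, 0, 10, 0, 0, 0, 0, 0, 0, 10])

```text
clock: 13.38
eef_pos: [554.2, -108.8, 170.8]
eef_rot: [1.833, 1.571, 0.48]
wrist_force: [-2.9, -0.6, -2.2]
finger_gap: 26.1
```

apply_moves(plan=[0, 0, 0, 0.003, 0, 0, 10, 0, 0, 0, 0, 0, 0, 10])

```text
clock: 13.62
eef_pos: [554.1, -108.8, 167.8]
eef_rot: [2.257, 1.571, 0.904]
wrist_force: [-3.3, -0.7, -3.6]
finger_gap: 25.5
```

apply_moves(plan=[0, 0, 0, 0.002, 0, 0, 10, 0, 0, 0, 0, 0, 0, 10])

```text
clock: 13.88
eef_pos: [554.1, -108.8, 165.8]
eef_rot: [2.301, 1.571, 0.948]
wrist_force: [-4.1, -0.6, -0.3]
finger_gap: 25.8
```

apply_moves(plan=[0, 0, 0, 0.002, 0, 0, 10, 0, 0, 0, 0, 0, 0, 10])

```text
clock: 14.12
eef_pos: [554.1, -108.8, 163.8]
eef_rot: [1.662, 1.571, 0.309]
wrist_force: [-2.9, -1.3, -0.9]
finger_gap: 26.0
```

apply_moves(plan=[0, 0, 0, 0.002, 0, 0, 10, 0, 0, 0, 0, 0, 0, 10])

```text
clock: 14.38
eef_pos: [554.1, -108.8, 161.8]
eef_rot: [1.56, 1.571, 0.207]
wrist_force: [-2.3, -0.6, 1.3]
finger_gap: 25.6
```

```bash
python3 -c "
from h import *
go(None)
s=snap('scene','s6')
crop(s,180,170,260,250,9,'s6c')"
```

```text
t 14.375 pos [ 554.13 -108.78  161.83] yang 0.218 tilt [-1.e+00  1.e-04  0.e+00] F [-2.31 -0.63  1.28] gap 25.63 j [-0.26  0.37  1.53  0.    1.24 -0.48]
```

View pics/s6c.png

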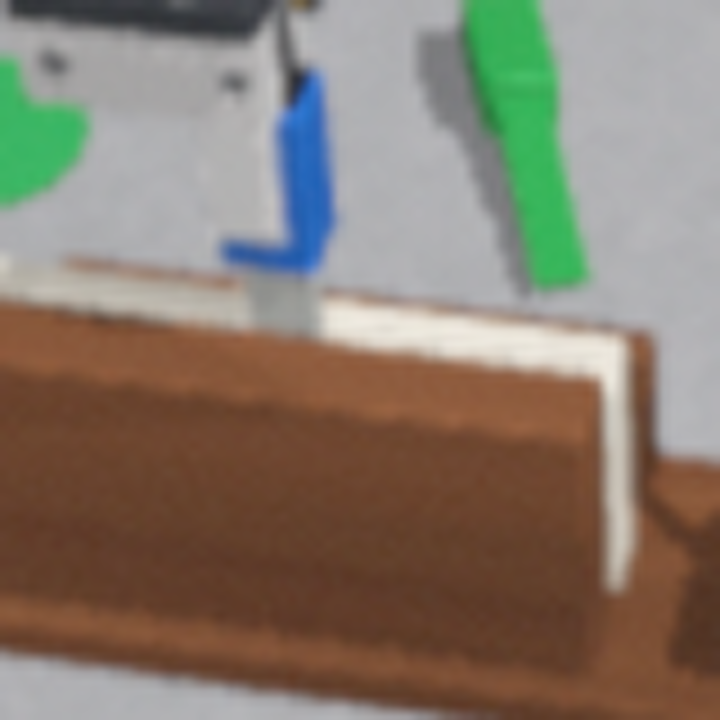

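apply_moves(plan=[0, 0, 0, 0.0015, 0, 0, 10, 0, 0, 0, 0, 0, 0, 10])

```text
clock: 14.68
eef_pos: [554.2, -108.8, 160.5]
eef_rot: [0.947, 1.571, -0.406]
wrist_force: [-3.9, -0.3, 2.5]
finger_gap: 25.5
```

apply_moves(plan=[0, 0, 0, 0.0015, 0, 0, 10, 0, 0, 0, 0, 0, 0, 10])

```text
clock: 14.92
eef_pos: [554.2, -108.8, 159.0]
eef_rot: [1.073, 1.571, -0.28]
wrist_force: [-4.3, -0.8, 3.9]
finger_gap: 25.8
```

apply_moves(plan=[0, 0, 0, 0, 0, 0, 10])

```text
clock: 15.05
eef_pos: [554.2, -108.8, 159.0]
eef_rot: [0.951, 1.571, -0.402]
wrist_force: [-3.8, -1.5, 4.3]
finger_gap: 25.9
```

apply_moves(plan=[0, 0, 0, 0, 0, 0, 10])

```text
clock: 15.18
eef_pos: [554.2, -108.8, 159.0]
eef_rot: [1.059, 1.571, -0.294]
wrist_force: [-3.1, -0.5, 3.2]
finger_gap: 25.9
```

apply_moves(plan=[0, 0, 0, 0.0015, -0.0003, 0, 10, 0, 0, 0, 0, 0, 0, 10])

```text
clock: 15.42
eef_pos: [554.1, -108.8, 157.6]
eef_rot: [1.361, 1.57, 0.008]
wrist_force: [-1.0, -0.5, 3.6]
finger_gap: 25.8
```

apply_moves(plan=[0, 0, 0, 0.0015, 0, 0, 10, 0, 0, 0, 0, 0, 0, 10])

```text
clock: 15.68
eef_pos: [554.1, -108.8, 156.1]
eef_rot: [1.29, 1.57, -0.062]
wrist_force: [-0.6, -0.3, 4.6]
finger_gap: 25.8
```

apply_moves(plan=[0, 0, 0, 0.001, 0, 0, 10, 0, 0, 0, 0, 0, 0, 10])

```text
clock: 15.92
eef_pos: [554.1, -108.8, 155.3]
eef_rot: [1.288, 1.57, -0.065]
wrist_force: [-0.8, -0.1, 4.8]
finger_gap: 26.1
```

apply_moves(plan=[0, 0, 0, 0, 0, 0, 10])

```text
clock: 16.05
eef_pos: [554.1, -108.8, 155.3]
eef_rot: [1.272, 1.57, -0.08]
wrist_force: [-2.1, -0.9, 5.1]
finger_gap: 26.2
```

apply_moves(plan=[0, 0, 0, 0, 0, 0, 10])

```text
clock: 16.18
eef_pos: [554.1, -108.8, 155.2]
eef_rot: [1.293, 1.57, -0.06]
wrist_force: [-1.7, -0.1, 5.5]
finger_gap: 26.0
```

apply_moves(plan=[0, 0, 0, 0.0015, 0, 0, 10, 0, 0, 0, 0, 0, 0, 10])

```text
clock: 16.42
eef_pos: [554.1, -108.9, 153.8]
eef_rot: [1.204, 1.57, -0.149]
wrist_force: [-1.0, -0.7, 6.0]
finger_gap: 26.2
```

apply_moves(plan=[0, 0, 0, 0.001, 0, 0, 10, 0, 0, 0, 0, 0, 0, 10])

```text
clock: 16.68
eef_pos: [554.1, -108.9, 153.0]
eef_rot: [1.166, 1.57, -0.187]
wrist_force: [-1.2, 0.2, 7.6]
finger_gap: 26.1
```

apply_moves(plan=[0, 0, 0, 0, 0, 0, 10])

```text
clock: 16.8
eef_pos: [554.1, -108.9, 153.0]
eef_rot: [1.15, 1.57, -0.203]
wrist_force: [-2.8, 0.4, 7.9]
finger_gap: 26.1
```

apply_moves(plan=[0, 0, 0, 0, 0, 0, 10])

```text
clock: 16.92
eef_pos: [554.1, -108.9, 153.0]
eef_rot: [1.149, 1.57, -0.204]
wrist_force: [-3.2, 0.3, 8.2]
finger_gap: 25.6
```

apply_moves(plan=[0, 0, 0, 0, 0, 0, 10])

```text
clock: 17.05
eef_pos: [554.1, -108.9, 153.0]
eef_rot: [1.174, 1.57, -0.179]
wrist_force: [-2.9, -0.2, 7.7]
finger_gap: 25.8
```

Drag reads about 7.9 N at the wrist and is steady, so I'll let go.

apply_moves(plan=[0, 0, 0, 0, 0, 0, 35, 0, 0, 0, 0, 0, 0, 45, 0, 0, 0, 0, 0, 0, 60, 0, 0, 0, 0, 0, 0, 60, 0, 0, 0, 0, 0, 0, 60])

```text
clock: 17.68
eef_pos: [553.8, -108.8, 152.4]
eef_rot: [-1.886, 1.571, 3.044]
wrist_force: [0.9, -0.0, -0.4]
finger_gap: 55.8
```

```bash
python3 -c "
from h import *
go(None)
s=snap('scene','s7')
crop(s,160,150,280,260,6,'s7c')"
```

```text
t 17.675 pos [ 553.81 -108.84  152.41] yang 0.218 tilt [-1. -0. -0.] F [ 0.86 -0.05 -0.4 ] gap 55.76 j [-0.26  0.38  1.54 -0.    1.22 -0.48]
```

View pics/s7c.png

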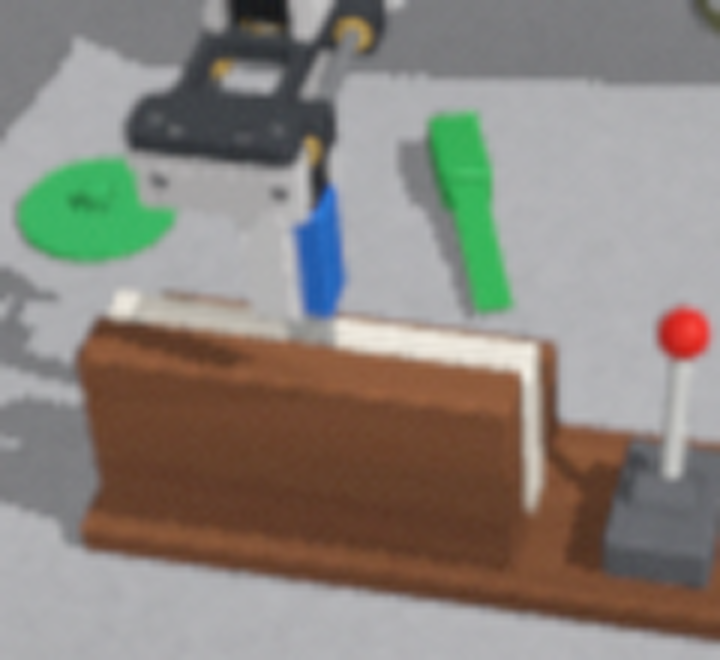

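The feeler stands in the gap and the fingers are free, with wrist force near 0. Going straight up.

apply_moves(plan=[0, 0, 0, -0.012, 0, 0, 60, 0, 0, 0, -0.03, 0, 0, 60, 0, 0, 0, -0.035, 0, 0, 60, 0, 0, 0, -0.035, 0, 0, 60, 0, 0, 0, 0, 0, 0, 60])

```text
clock: 18.35
eef_pos: [554.6, -109.0, 268.0]
eef_rot: [1.099, 1.565, -0.254]
wrist_force: [-0.2, 0.5, -0.8]
finger_gap: 56.5
```

```bash
python3 -c "
from h import *
go(None)
s=snap('scene','s8')
crop(s,160,150,280,260,6,'s8c')"
```

```text
t 18.35 pos [ 554.59 -109.03  267.97] yang 0.218 tilt [-1.      0.0049  0.0025] F [-0.18  0.46 -0.82] gap 56.55 j [-0.26  0.29  1.39  0.    1.46 -0.48]
```

View pics/s8c.png

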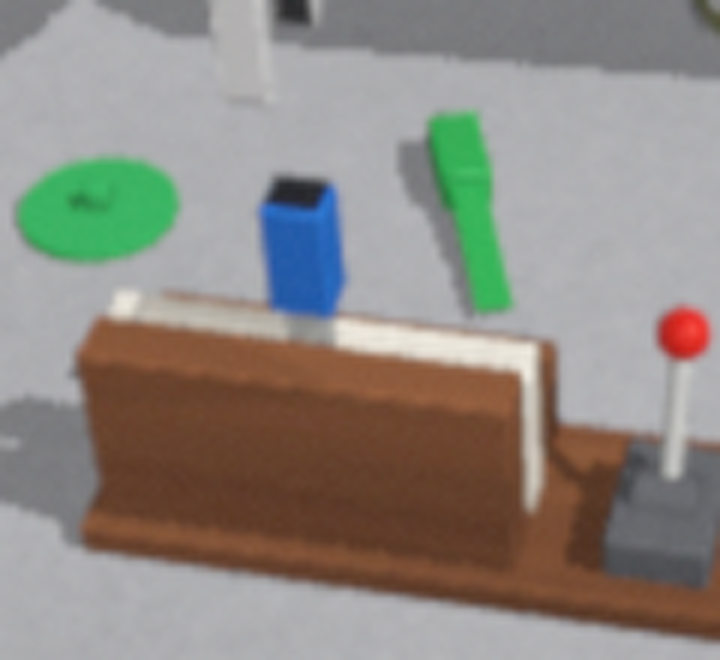

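The feeler stands upright, with its handle at crop (300,250). The red ball is at (684,333), lever untouched. Moving to the −x side of the lever with the fingers shut.

```bash
python3 -c "
from h import *
go([437.3,36.0,268],.218)"
```

```text
t 18.4 pos [ 554.06 -108.91  265.85] yang 0.218 tilt [-1.      0.0022  0.0011] F [-0.31 -0.29 -0.42] gap 56.58 j [-0.26  0.29  1.39  0.    1.46 -0.48]
shift m (tool) [-0.0025 -0.0827 -0.1667]
turn wx -0.0
```

apply_moves(plan=[0, 0, 0, -0.005, -0.008, -0.016, 40, 0, 0, 0, 0, -0.019, -0.038, 20, 0, 0, 0, 0, -0.019, -0.038, 0, 0, 0, 0, 0, -0.019, -0.038, 0, 0, 0, 0, 0, -0.018, -0.035, 0])

```text
clock: 19.02
eef_pos: [435.1, 35.8, 268.9]
eef_rot: [-1.955, 1.57, 2.976]
wrist_force: [-0.6, 0.3, 0.7]
finger_gap: 10.2
```

apply_moves(plan=[0, 0, 0, 0, 0, 0, 0, 0, 0, 0, 0, 0, 0, 0])

```text
clock: 19.27
eef_pos: [436.8, 34.4, 269.3]
eef_rot: [-1.442, 1.57, -2.794]
wrist_force: [0.6, -0.1, 0.1]
finger_gap: 0.5
```

```bash
python3 -c "
from h import *
go([437.3,36.0,97],.218)"
```

```text
t 19.275 pos [436.83  34.39 269.27] yang 0.2186 tilt [-1.e+00 -3.e-04  0.e+00] F [ 0.62 -0.14  0.1 ] gap 0.47 j [-0.   -0.    1.72 -0.    1.43 -0.22]
shift m (tool) [ 0.1723  0.0009 -0.0015]
turn wx 0.0006
```

apply_moves(plan=[0, 0, 0, 0.035, 0, -0.0015, 0, 0, 0, 0, 0.04, 0, 0, 0, 0, 0, 0, 0.04, 0, 0, 0, 0, 0, 0, 0.035, 0, 0, 0, 0, 0, 0, 0.022, 0, 0, 0])

```text
clock: 19.9
eef_pos: [436.3, 35.1, 95.5]
eef_rot: [-1.767, 1.568, -3.121]
wrist_force: [-0.2, 0.5, -0.0]
finger_gap: 0.8
```

apply_moves(plan=[0, 0, 0, 0, 0, 0, 0])

```text
clock: 20.02
eef_pos: [436.1, 35.2, 96.1]
eef_rot: [-1.779, 1.567, -3.133]
wrist_force: [-0.2, 0.7, 0.5]
finger_gap: 0.3
```

```bash
python3 -c "
from h import *
go([437.3,36.0,97],.218)
s=snap('scene','s9')
crop(s,180,150,310,260,6,'s9c')"
```

```text
t 20.025 pos [436.06  35.23  96.06] yang 0.2171 tilt [-1.0e+00 -3.5e-03 -7.0e-04] F [-0.21  0.72  0.55] gap 0.27 j [-0.    0.19  1.94 -0.    1.02 -0.22]
shift m (tool) [-0.0009  0.0014 -0.0005]
turn wx -0.0009
```

View pics/s9c.png

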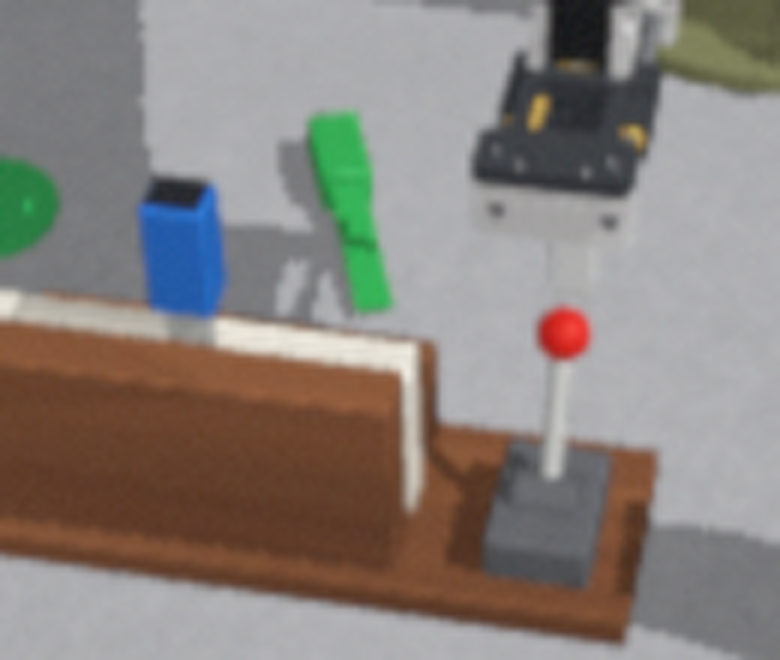

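The finger is straight behind the ball, which is at crop (563,333). Pushing along +x.

apply_moves(plan=[0, 0, 0, 0, 0.01, 0, 0, 0, 0, 0, 0, 0.008, 0, 0, 0, 0, 0, 0, 0.008, 0, 0, 0, 0, 0, 0, 0.008, 0, 0, 0, 0, 0, 0, 0.008, 0, 0])

```text
clock: 20.7
eef_pos: [478.3, 45.0, 97.5]
eef_rot: [-1.323, 1.571, -2.676]
wrist_force: [-1.8, -0.5, 0.8]
finger_gap: 0.2
```

apply_moves(plan=[0, 0, 0, 0, 0.008, 0, 0, 0, 0, 0, 0, 0.008, 0, 0, 0, 0, 0, 0, 0.008, 0, 0, 0, 0, 0, 0, 0.008, 0, 0, 0, 0, 0, 0, 0.006, 0, 0])

```text
clock: 21.32
eef_pos: [515.3, 53.2, 97.3]
eef_rot: [-1.606, 1.57, -2.959]
wrist_force: [-0.5, 1.3, -1.3]
finger_gap: 0.6
```

```bash
python3 -c "
from h import *
go(None)
s=snap('scene','s10')
crop(s,180,150,310,260,6,'s10c')"
```

```text
t 21.325 pos [515.26  53.15  97.28] yang 0.218 tilt [-1.e+00 -3.e-04 -0.e+00] F [-0.46  1.29 -1.25] gap 0.59 j [ 0.03  0.35  1.73 -0.    1.07 -0.19]
```

View pics/s10c.png

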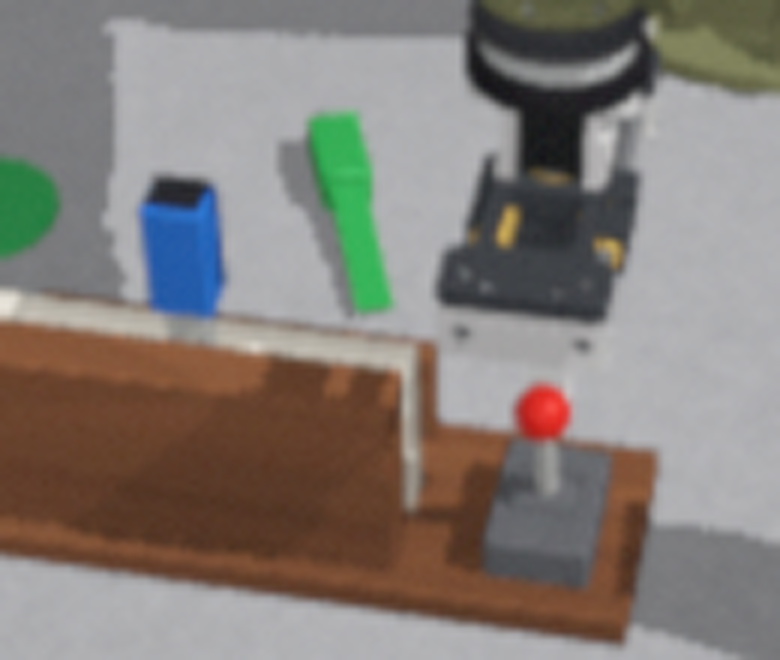

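apply_moves(plan=[0, 0, 0, 0, 0.005, 0, 0, 0, 0, 0, 0, 0.004, 0, 0, 0, 0, 0, 0, 0.003, 0, 0, 0, 0, 0, 0, 0.002, 0, 0, 0, 0, 0, 0, 0, 0, 0])

```text
clock: 22.0
eef_pos: [528.7, 56.1, 97.5]
eef_rot: [1.469, 1.57, 0.116]
wrist_force: [0.1, -0.4, 1.0]
finger_gap: 0.5
```

apply_moves(plan=[0, 0, 0, 0, 0.0015, 0, 0, 0, 0, 0, 0, 0, 0, 0])

```text
clock: 22.25
eef_pos: [530.1, 56.4, 97.5]
eef_rot: [1.639, 1.571, 0.286]
wrist_force: [0.3, -0.1, 0.1]
finger_gap: 0.6
```

apply_moves(plan=[0, 0, 0, 0, 0.001, 0, 0, 0, 0, 0, 0, 0, 0, 0])

```text
clock: 22.5
eef_pos: [530.4, 56.5, 97.3]
eef_rot: [-1.634, 1.569, -2.986]
wrist_force: [-6.0, -1.0, 2.2]
finger_gap: 0.5
```

apply_moves(plan=[0, 0, 0, 0, 0.001, 0, 0, 0, 0, 0, 0, 0, 0, 0])

```text
clock: 22.75
eef_pos: [530.6, 56.6, 97.3]
eef_rot: [-1.626, 1.567, -2.978]
wrist_force: [-12.2, -2.9, 6.3]
finger_gap: 0.7
```

The stop is reached: x force jumps to −12 N as the lever meets it. Backing off and checking.

apply_moves(plan=[0, 0, 0, 0, -0.004, 0, 0, 0, 0, 0, 0, -0.02, 0, 0, 0, 0, 0, 0, -0.03, 0, 0, 0, 0, 0, -0.035, -0.02, 0, 0, 0, 0, 0, -0.035, 0, 0, 0])

```text
clock: 23.38
eef_pos: [458.8, 40.7, 168.5]
eef_rot: [1.517, 1.571, 0.164]
wrist_force: [0.4, 1.0, 0.2]
finger_gap: 0.7
```

apply_moves(plan=[0, 0, 0, -0.04, -0.02, 0, 0, 0, 0, 0, -0.04, -0.02, 0, 0, 0, 0, 0, -0.03, 0, 0, 0, 0, 0, 0, 0, 0, 0, 0])

```text
clock: 23.88
eef_pos: [421.4, 32.2, 279.5]
eef_rot: [1.357, 1.566, 0.004]
wrist_force: [-0.4, 0.3, -0.6]
finger_gap: 0.6
```

Run:
```python
from h import *
go(None)
s=snap('scene','s11');t=snap('top','t11')
crop(s,165,160,300,260,5.8,'s11c');crop(t,220,110,345,205,6,'t11c')
```

```text
t 23.875 pos [421.36  32.19 279.45] yang 0.218 tilt [-1.      0.0047  0.001 ] F [-0.37  0.26 -0.65] gap 0.56 j [-0.01 -0.05  1.74  0.    1.44 -0.23]
```

View pics/s11c.png

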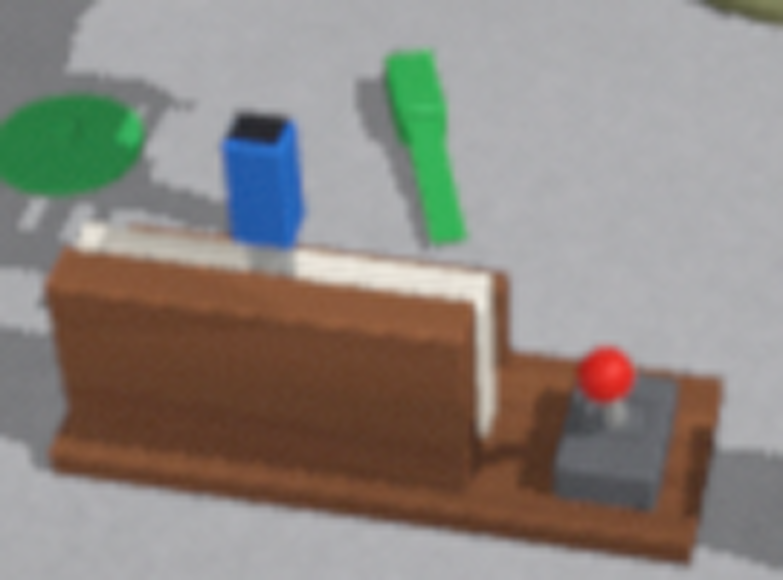

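View pics/t11c.png

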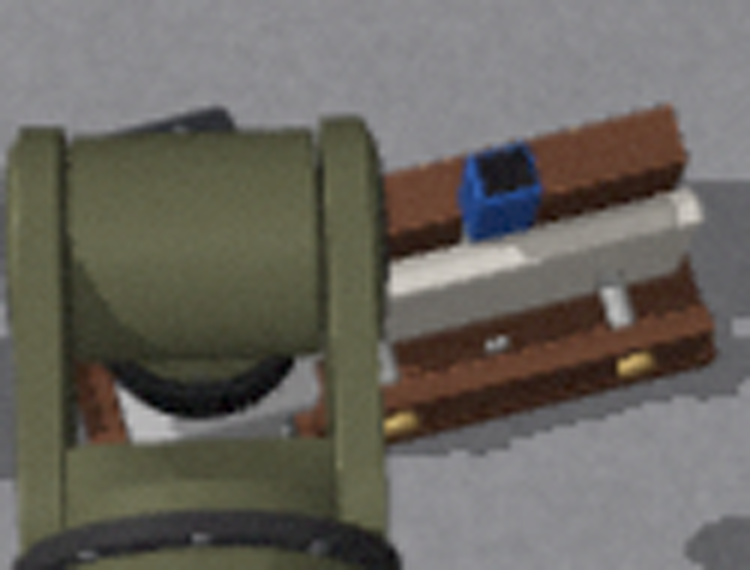

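View pics/s11.png

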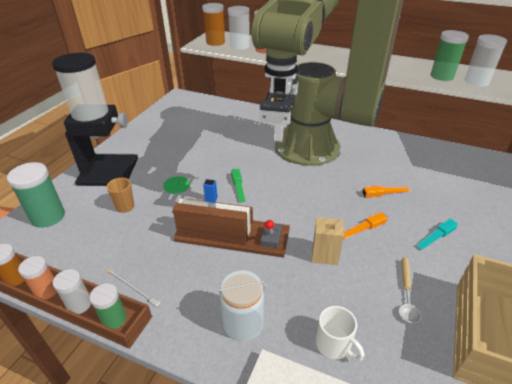

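Run:
```python
from h import *
s=load('s11')
print('ball',un((165,160),5.8,(606,375)))
cy,sy=np.cos(.218),np.sin(.218)
a0=-.43
for off in(0,2):
 for q in(.8,.9,1.0):
  th=a0+q; fx=-10+off+80*np.sin(th); z=40+80*np.cos(th)
  print(off,q,proj(s,[548.2+fx*cy-115*sy,-57.7+fx*sy+115*cy,z])[0].round(2))
# gauge upright: handle top corners z=198.5 predicted at TCP release pose
c=np.array([554.1,-108.8])
for l in[(-13,-15),(-13,15),(13,15),(13,-15)]:
  print(l,[ (proj(s,[c[0]+l[0]*cy-l[1]*sy,c[1]+l[0]*sy+l[1]*cy,z])[0]+.5-[165,160])*5.8-.5 for z in(198.5,138.5)])
```

```text
ball [269.06896552 224.24137931]
0 0.8 [270.06 219.85]
0 0.9 [269.6  222.65]
0 1.0 [269.16 225.57]
2 0.8 [269.94 220.37]
2 0.9 [269.48 223.18]
2 1.0 [269.04 226.11]
(-13, -15) [array([231.54761499, 110.3916226 ]), array([243.65779899, 211.55946289])]
(-13, 15) [array([295.84044461, 117.52559581]), array([305.61875323, 218.82599063])]
(13, 15) [array([280.43143966, 153.25682871]), array([290.97267278, 255.09626704])]
(13, -15) [array([214.9635328 , 145.83775603]), array([227.92096984, 247.55074263])]
```

The lever is over and the feeler upright. The ball angle reads about 0.95 from one view, so I'll move the arm aside for a second view.

apply_moves(plan=[0, 0, 0, -0.01, 0, -0.03, 0, 0, 0, 0, 0, 0, -0.04, 0, 0, 0, 0, 0, 0, -0.045, 0, 0, 0, 0, 0, 0, -0.045, 0, 0, 0, 0, 0, 0, -0.04, 0])

```text
clock: 24.6
eef_pos: [376.7, 228.9, 286.1]
eef_rot: [-1.336, 1.569, -2.688]
wrist_force: [0.9, -0.3, -0.6]
finger_gap: 0.7
```

apply_moves(plan=[0, 0, 0, 0, 0, 0, 0, 0, 0, 0, 0, 0, 0, 0, 0, 0, 0, 0, 0, 0, 0])

```text
clock: 24.98
eef_pos: [377.6, 226.7, 287.1]
eef_rot: [-1.11, 1.57, -2.464]
wrist_force: [-0.0, -0.3, -0.5]
finger_gap: 0.5
```

Run:
```python
from h import *
go(None)
s=snap('scene','s12');t=snap('top','t12')
crop(s,250,205,290,245,14,'s12c');crop(t,222,130,290,205,8,'t12c')
```

```text
t 24.975 pos [377.64 226.65 287.1 ] yang 0.2168 tilt [-1.e+00 -5.e-04  2.e-04] F [-0.01 -0.3  -0.47] gap 0.53 j [ 0.46 -0.    1.68 -0.    1.47  0.24]
```

View pics/s12c.png

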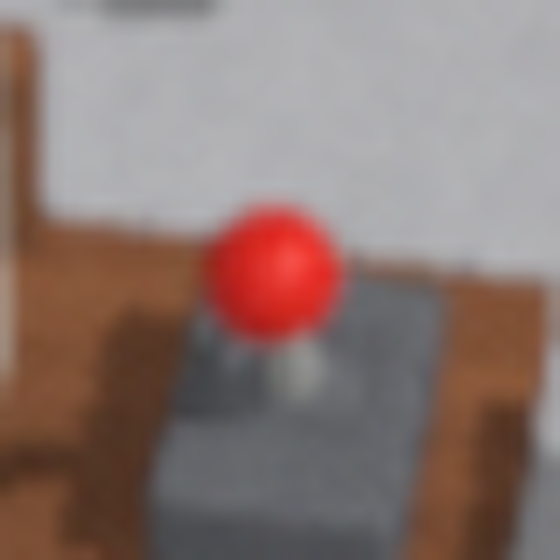

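View pics/t12c.png

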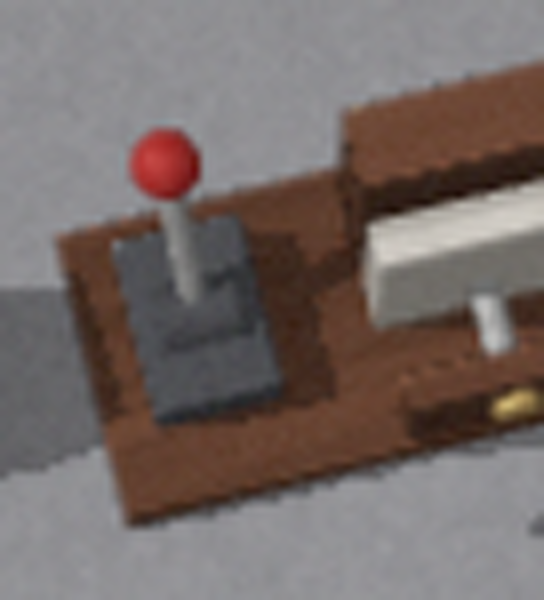

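Run:
```python
from h import *
s=load('s12');t=load('t12')
a,f=tri([(s,un((250,205),14,(273,274))),(t,un((222,130),8,(165,164)))])
b=np.array([481.06,46.07,112.68]); print(a,f,np.linalg.norm(a-b),'-> angle',2*np.arcsin(np.linalg.norm(a-b)/160))
```

```text
[552.91215436  60.68979021 109.70120475] [ 0.15554558  0.01729462  0.16128244 -0.05905128] 73.38490017035085 -> angle 0.9529634368451262
```

Run:
```python
from h import *
go(None); print(ticket.sign_off())
```

```text
t 25.075 pos [377.66 226.78 287.34] yang 0.2167 tilt [-1.e+00 -1.e-04  1.e-04] F [ 1.08 -0.48 -0.41] gap 0.31 j [ 0.46 -0.    1.68 -0.    1.47  0.24]
the job is handed in; nothing more can be done
None
```

The blue feeler is standing released in the gap, the lock lever is over at its stop, and I handed the job in at about 25 s of the 54 s allowed.

- **Feeler:** I laid its flat face on the rail, then slid it down until the wrist read a steady drag of about 8 N. After release it stayed upright, and it was still upright in the later pictures. The 8 to 20 N press on it cannot be measured directly. I only infer it from the drag.
- **Lever:** I pushed the ball over until it met a firm stop, which took a push of about 12 N at the end. Two camera views put the swing at about 0.95 rad. If the lever is symmetric about upright, as the 77 mm travel suggests, it started near 0.05 to 0.07 and is now at about 1.0.
- **Disagreement:** The rail was 2 to 3 mm further along than the pictures said, so I used the position found by touch. A single-view check of the lever read 0.93 to 0.95, a little below the stop but above the 0.9 limit.
- **Other things:** In the scene picture the other kitchen things look unmoved. I did not measure their positions. The arm ended clear of everything.

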